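# Right the toppled stain bottle on its stand in the drip tray

## Task

The red-capped dropper bottle has toppled over against the slide box. Pick it up, turn it upright and set it down gently on the middle of the red disc of the height-adjustable stand in the drip tray; nobody noted how high that disc is set. Let go only once it stands there, fully on the disc. Leave the other two bottles in the tray standing where they are.

Things in the scene. Friction and masses are not known exactly. Their poses are not given: they have to be found in the camera images.
- red_cap_bottle: White round dropper bottle, red cap, 85 mm tall, 40 to 90 g; toppled, foot on the counter, leaning about 45 degrees from vertical on the slide box's left upper edge, cap over the box. Body 35 mm in diameter to 45 mm up, rounded shoulder to 65 mm, cap 22 mm in diameter to 76 mm. Origin: centre of the underside; z: axis from foot to cap (round: x, y mean nothing).
- red_stand: Height-adjustable stand in one of the tray's three places (the other two hold standing bottles), fixed there: a black collar with a flat red disc, 60 mm in diameter, 4 mm thick, on a stiff stem. How far the disc is raised differs each time and is not reported: its top is 9 to 19 mm above this origin (centre of the underside, 6 mm above the counter); it does not give under 30 N.
- drip_tray: Grey shallow plastic tray, 100 mm (its x) by 230 mm (its y; 256 mm with its end lips), fixed. Origin at the centre of its underside on the counter, z up. Floor top at 6 mm, rim top at 12 mm. Its three places lie on its y axis at -70, 0 and +70 mm.
- slide_case: Closed dark blue flat slide box, 108 mm (its x) by 166 mm (its y) and 34 mm high, fixed on the counter (lid does not open). Origin at the centre of its underside, z up; its +x side faces left or left and away (seen from the robot) and is the long side on whose upper edge the bottle leans.
- blue_cap_bottle: White dropper bottle with a blue cap, same size as the red-capped one, loose, standing upright in the tray. Origin at the centre of its underside, z up.
- purple_cap_bottle: White dropper bottle with a purple cap, same size, loose, standing upright in the tray. Origin at the centre of its underside, z up.

How it is judged:
By the outcome, as a careful person would: the job done as asked, in the order asked, and still so for the second after the job is handed in, with the robot touching nothing.
It also fails if it takes over 38 s, if anything falls off the work surface, if the arm or the gripper's body presses on something with over 40 N, if the wrist force passes 120 N, or if a joint passes its speed limit or range.

## Robot

A 7-joint arm with a two-finger parallel gripper is mounted at the origin on a cart in front of the work surface, level with it; the furniture and walls round the work are solid. World frame = base frame: x ahead of the robot, y to its left, z up, the work surface at z = 0. Lengths are in m, angles in rad, forces in N, time in s.
With the tool pointing down it reaches from about 0.425 to 0.875 m from the base axis. Payload 4.7 kg.
Tool frame: the origin (TCP) lies on the mounting face of the last link; the fingertips stand 182 mm ahead of it and the grasp point (between the pads) lies 164 mm ahead of it; z points along the fingers, y is the direction in which the jaws open and shut (so a half turn about z gives the same grasp; the last joint's range is limited). The gripper opens to 87 mm and grips with 3 to 60 N. Pads are 19 mm wide; open, the fingers measure 117 mm over their backs; the gripper's body (75 mm by 190 mm) begins 51 mm behind the grasp point.
Start: joints at [-1.184, 0.321, -0.07, 1.45, 0.023, 1.371, -0.057], TCP at [0.237, 0.605, 0.405] pointing down, gripper open.
Joint ranges: [-2.86, 2.86], [-0.3, 2.09], [-1.38, 1.24], [0.06, 2.45], [-1.56, 4.7], [0.09, 2.05], [-2.69, 2.69]. Speed limits (rad/s): [2.57, 2.57, 3.14, 3.14, 3.14, 3.14, 3.14].

## Interface

Orientations are given as a rotation vector (axis times angle).
In Python, from bench import ctrl gives the robot as it stands. The module is installed in compiled form; this text tells all that it offers.
- The arm moves only by the tool play_rows, never from a script. Its argument "targets" is text: rows parted by semicolons, each of 7 numbers parted by spaces: the shift along the tool's x, y, z in cm, then the turn, a rotation vector about the tool's x, y, z in rad, then the opening, from -1 (shut) to 1 (fully open). In form: x y z ax ay az grip; .... A call has 1 to 20 rows; each row shifts and turns the pose as measured when the row begins, along the tool's axes as they then stand; what a row does not reach is not made up. A row lasts 1/8 s, in which the tool goes at most 62.5 mm and 10.7 degrees, less where a joint would pass 70% of its speed; a pose out of reach is approached as far as the arm can. A call is refused whole if a number of a shift passes 6.25 or a number of a turn 0.188, either way. A call with a gripper value outside its range is refused whole. The fingers move at their own pace and stop on an object; "newtons" is the grip in N (left out, the last holds). Time passes only in rows, so rows that do not move let the fingers close. It gives the time, the measured TCP pose, the force and the opening at its end, in the units of the state.
- ctrl.get_state(): the state, without advancing time (a new reading comes with each control period).
- ctrl.get_image(name): name is "side" or "top"; returns a dict with "pixels" (384x512x3 uint8, blue, green, red), "depth" (384x512 float32, m along the optical axis (not along the pixel's ray), 0 where there is no reading), "intrinsics" (3x3 intrinsics, pixels), "R" (3x3) and "t" (3): a world point X has camera coordinates R X + t. Camera axes: x right, y down, z forward; pixel columns grow to the right and rows downward; lengths in m; the calibration is good to about 2 mm. A picture is of the moment at which its call begins.
- ctrl.close_job(): hands the job in, once; it reports no verdict.
The state is a dict: "time": time; "joint_positions": joint angles; "qd": joint speeds; "joint_torque": joint torques, N m; "position": TCP position; "tool_rot": TCP orientation; "ft_force": force on the tool from outside, world axes, zero at the start; "torque": the same for the moment, N m; "grip_width": opening from 0.0 (shut) to 1.0 (fully open).
Only numpy, scipy, OpenCV 4.12 (cv2) and the standard library are available. Lean on these libraries where they do the work, as an engineer would, in place of code of your own. Each camera call takes 0.05 s, during which the arm holds its last target.

## Working session

There is one attempt and no reset: what is moved stays moved. The work goes in short steps, Python scripts to look and compute and a tool call to move; the robot and the scene stay as the last step left them, time stands still between calls to the robot, and variables do not carry over. Pictures are saved under pics/ and viewed, and the job is handed in when it is done.

Besides the shell and the picture viewer there is one more tool, called after "Call:" as name(argument=value, ...), one argument or row to a line, values as JSON. play_rows: Moves the arm, as the interface text tells. Its arguments: {"type":"object","properties":{"targets":{"type":"string"},"newtons":{"type":"number"}},"required":["targets"]}

```bash
mkdir -p pics; cat > h.py <<'E'
import numpy as np,cv2
from bench import ctrl
def grab(n,tag):
    d=ctrl.get_image(n); np.savez(f'{tag}.npz',**d); cv2.imwrite(f'pics/{tag}.png',d['pixels']); return d
def cloud(d):
    K=np.array(d['intrinsics']);z=d['depth'];v,u=np.mgrid[:z.shape[0],:z.shape[1]]
    c=np.stack([(u-K[0,2])/K[0,0]*z,(v-K[1,2])/K[1,1]*z,z],-1)
    w=(c-np.array(d['t']))@np.array(d['R']); w[z==0]=np.nan; return w
E
python3 - <<'E'
from h import *
for n in('side','top'):
    d=grab(n,n+'0'); print(n,d['intrinsics'],d['R'],d['t'],-np.array(d['R']).T@d['t'],(d['depth']==0).mean())
print(ctrl.get_state())
E
```

```text
side [[432.41421661   0.         259.70575475]
 [  0.         432.41421661 198.65985373]
 [  0.           0.           1.        ]] [[ 0.99653743 -0.08127178  0.01755125]
 [-0.0388128  -0.64138839 -0.76623397]
 [ 0.07353037  0.76289962 -0.64232193]] [-0.53874666  0.07644756  1.22776128] [ 0.44957062 -0.93141094  0.85665039] 0.018564860026041668
top [[381.2867556    0.         254.91324681]
 [  0.         381.2867556  193.32545268]
 [  0.           0.           1.        ]] [[ 0.01408397 -0.99988161  0.0061969 ]
 [-0.99670942 -0.01453351 -0.07974407]
 [ 0.07982469 -0.0050534  -0.99679611]] [-0.00508224  0.526707    0.90417195] [0.45287016 0.0071424  0.94330833] 0.004053751627604167
{'time': 0.1, 'joint_positions': array([-1.18389898,  0.32173646, -0.07008085,  1.45154317,  0.02260946,
        1.37080593, -0.05691172]), 'qd': array([ 0.00118678, -0.00089268,  0.00133431, -0.00243782, -0.00096943,
        0.00080886, -0.00128613]), 'joint_torque': array([-5.30418401e-04, -4.92574525e+01, -4.05823085e-01, -3.13400674e+01,
       -6.41077221e-02,  3.94501886e-02,  7.14748512e-05]), 'position': array([0.23671073, 0.6051695 , 0.40378359]), 'tool_rot': array([-5.82141997e-01, -3.08696716e+00,  2.65886929e-03]), 'ft_force': array([-0.51242371, -0.33592469, -0.68209143]), 'torque': array([0.00090676, 0.03243069, 0.00614619]), 'grip_width': 1.0004682621419043}
```

```bash
ls pics
```

```text
side0.png
top0.png
```

View pics/side0.png

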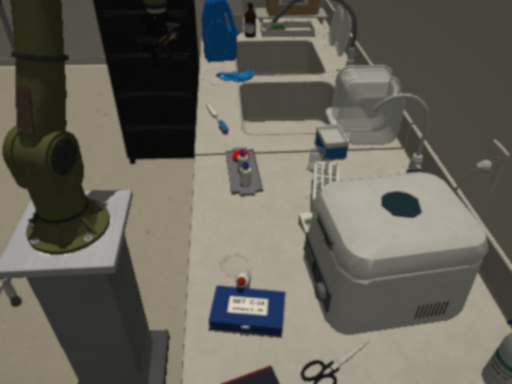

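View pics/top0.png

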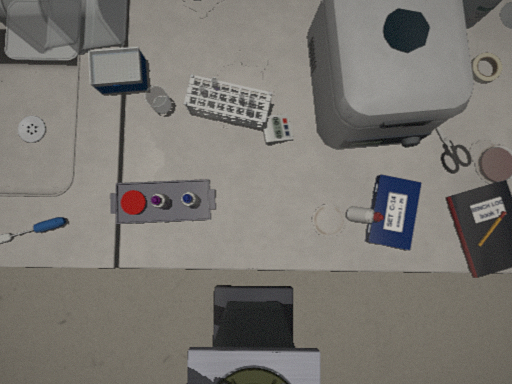

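The top view shows the stand's red disc at (133,203), purple at (158,201) and blue at (188,199). The red-capped bottle is at (362,214), leaning right onto the blue box centred at (393,212). Next I measure these.

```bash
python3 - <<'E'
from h import *
d=dict(np.load('top0.npz'));w=cloud(d);im=d['pixels'];hsv=cv2.cvtColor(im,cv2.COLOR_BGR2HSV)
cv2.imwrite('pics/t0b.png',cv2.resize(im[170:260,310:440],None,fx=6,fy=6,interpolation=cv2.INTER_NEAREST))
cv2.imwrite('pics/t0t.png',cv2.resize(im[160:240,100:230],None,fx=6,fy=6,interpolation=cv2.INTER_NEAREST))
H,S,V=[hsv[...,i].astype(int) for i in range(3)]
red=((H<8)|(H>172))&(S>150)&(V>80)
def st(m,n):
    p=w[m];print(n,m.sum(),'med',np.nanmedian(p,0).round(4),'min',np.nanmin(p,0).round(4),'max',np.nanmax(p,0).round(4))
m=np.zeros_like(red);m[180:225,110:150]=1;st(red&m,'disc')
v,u=np.nonzero(red&m);(c,r)=cv2.minEnclosingCircle(np.c_[u,v].astype(np.float32));print(c,r, np.mean(u),np.mean(v))
m[:]=0;m[200:230,340:390]=1;st(red&m,'cap')
blue=(H>105)&(H<130)&(S>120);m[:]=0;m[165:255,360:430]=1;b=blue&m;st(b,'box')
p=w[b&(abs(w[...,2]-.034)<.012)];print(cv2.minAreaRect((p[:,:2]*1000).astype(np.float32)),np.nanmedian(p[:,2]))
# bottle points
m[:]=0;m[200:230,338:386]=1
hz=m&(w[...,2]>.012)&~blue;st(hz,'bot')
for vv in range(203,226):print(vv,[int(round(1000*x)) for x in w[vv,340:386:2,2]])
st_=(slice(None));
cnt=np.nanmedian(w[240:255,250:330,2]);print('counter z',cnt)
fl=w[186:192,170:180,2];print('tray floor',np.nanmedian(fl))
E
```

```text
disc 466 med [0.5015 0.2974 0.0211] min [0.4724 0.2695 0.0011] max [0.5304 0.3259 0.0255]
(132.82481384277344, 201.89781188964844) 12.225066184997559 132.79184549356222 201.88841201716738
cap 26 med [ 0.4737 -0.284   0.0689] min [ 0.4679 -0.2897  0.0608] max [ 0.4817 -0.2717  0.0732]
box 1701 med [ 0.502  -0.3416  0.0351] min [ 0.4008 -0.3934  0.0223] max [ 0.5741 -0.282   0.0406]
((486.14398193359375, -331.62939453125), (99.5418472290039, 163.43907165527344), 80.30131530761719) 0.03506103060018679
bot 644 med [ 0.4749 -0.2634  0.0389] min [ 0.4444 -0.3093  0.0135] max [ 0.515  -0.2193  0.0732]
203 [1, 0, -3, 1, -1, -2, 3, -1, 2, 1, -1, -1, 0, -1, -2, 1, 12, 30, 36, 32, 33, 33, 35]
204 [0, -1, 0, 0, -4, 0, -1, -1, 0, -1, -2, 1, 1, -1, 4, 3, 14, 30, 33, 34, 34, 34, 37]
205 [2, 0, -3, 2, -1, 3, 0, 1, 2, 1, 0, 0, 0, 3, 2, 1, 15, 34, 37, 35, 34, 34, 34]
206 [0, 0, -4, 2, -3, 20, 20, -1, 0, 0, 0, 1, 1, 0, 2, 1, 16, 34, 36, 37, 35, 35, 38]
207 [0, 0, -1, -1, -2, 25, 26, 27, 31, 36, 35, -2, -1, 0, 1, 2, 20, 33, 34, 34, 39, 35, 38]
208 [-2, 0, 0, 0, 24, 25, 29, 36, 34, 40, 40, 46, 44, 46, 46, 4, 24, 37, 36, 33, 36, 32, 34]
209 [0, -1, 0, -1, 26, 28, 33, 33, 39, 44, 45, 46, 51, 50, 56, 54, 21, 37, 35, 35, 35, 36, 33]Traceback (most recent call last):
  File "<stdin>", line 17, in <module>
ValueError: cannot convert float NaN to integer
```

```bash
python3 - <<'E'
from h import *
d=dict(np.load('side0.npz'));im=d['pixels']
a=cv2.resize(im[135:200,215:275],None,fx=6,fy=6,interpolation=cv2.INTER_NEAREST)
b=cv2.resize(im[255:340,200:295],None,fx=6,fy=6,interpolation=cv2.INTER_NEAREST)
cv2.imwrite('pics/s0t.png',a);cv2.imwrite('pics/s0b.png',b)
E
```

```text
(no output)
```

View pics/s0t.png

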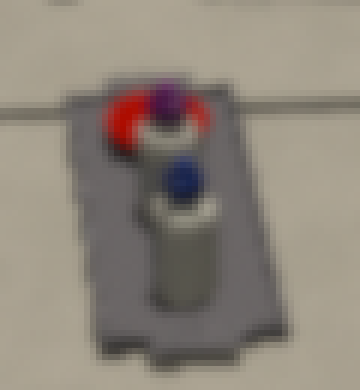

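View pics/t0b.png

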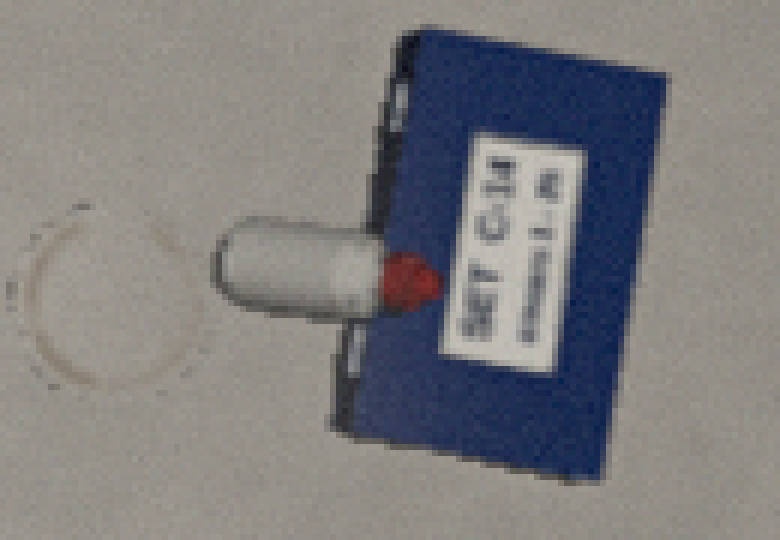

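View pics/t0t.png

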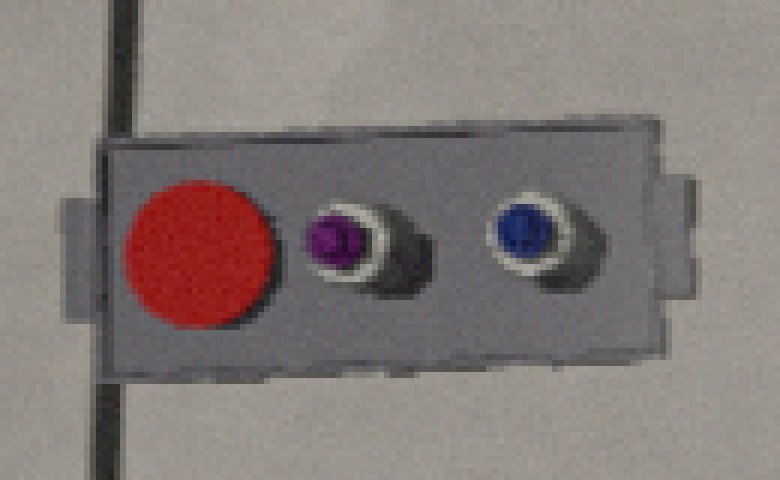

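View pics/s0b.png

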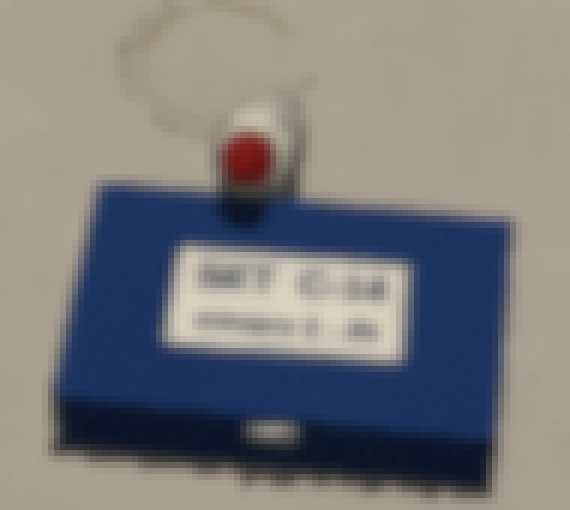

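The crops confirm the layout: the disc is at the tray's left end with purple next to it, and the bottle leans right onto the box edge. Next I get the bottle axis from the two views.

```bash
cat > ax.py <<'E'
from h import *
from scipy.optimize import least_squares
P=[]
for n,(r0,r1,c0,c1) in (('side0',(265,295,225,260)),('top0',(200,230,338,386))):
    d=dict(np.load(n+'.npz'));w=cloud(d);hsv=cv2.cvtColor(d['pixels'],cv2.COLOR_BGR2HSV)
    H,S,V=[hsv[...,i].astype(int) for i in range(3)]
    m=np.zeros(H.shape,bool);m[r0:r1,c0:c1]=1
    red=m&((H<8)|(H>172))&(S>150)&(V>60)
    p=w[red];print(n,'cap',red.sum(),np.nanmedian(p,0).round(4))
    v,u=np.nonzero(red);print(' px',u.mean(),v.mean())
    bl=(H>100)&(H<130)&(S>90)
    b=m&(w[...,2]>.012)&~bl&~red&(w[...,1]>-.285)&(w[...,1]<-.21)&(abs(w[...,0]-.475)<.03)
    b=cv2.erode(b.astype(np.uint8),np.ones((3,3)))>0
    p=w[b];print(n,b.sum(),p.min(0).round(3),p.max(0).round(3));P.append(p)
# side cam only when enough
for name,pts in (('top',P[1]),('both',np.vstack(P))):
    def f(q):
        a=np.array([q[2],-1,q[3]]);a/=np.linalg.norm(a);o=np.array([q[0],-.25,q[1]])
        r=pts-o;return np.linalg.norm(r-np.outer(r@a,a),axis=1)-.0175
    s=least_squares(f,[.475,.04,0,1],loss='soft_l1',f_scale=.002);q=s.x
    a=np.array([q[2],-1,q[3]]);a/=np.linalg.norm(a);o=np.array([q[0],-.25,q[1]])
    # foot centre: z = 17.5mm*horizontal component
    hz=np.hypot(a[0],a[1]);k=(.0175*hz-o[2])/a[2];ft=o+k*a
    t=(pts-ft)@a
    print(name,'axis',a.round(3),'tilt',np.degrees(np.arctan2(hz,a[2])).round(1),'foot',ft.round(4),'rms',np.sqrt(np.mean(f(q)**2)).round(4),'s range',np.percentile(t,[2,98]).round(3),'cap65-76 ctr',(ft+.07*a).round(4),'g38',(ft+.038*a).round(4))
d=dict(np.load('top0.npz'));w=cloud(d);hsv=cv2.cvtColor(d['pixels'],cv2.COLOR_BGR2HSV)
# disc centre ray onto z=.021; counter/tray z near
def ray(d,u,v,z):
    K=d['intrinsics'];c=-d['R'].T@d['t'];r=d['R'].T@np.array([(u-K[0,2])/K[0,0],(v-K[1,2])/K[1,1],1]);return c+r*(z-c[2])/r[2]
print('disc ctr',ray(d,132.8,201.9,.021))
for n,a in (('disc',w[194:210,125:141]),('counter below',w[226:245,125:160]),('floor',w[188:192,172:180]),('counter above',w[160:176,130:200])):print(n,np.nanmedian(a[...,2]).round(4),np.nanmean(a[...,2]).round(4))
d=dict(np.load('side0.npz'));w=cloud(d);hsv=cv2.cvtColor(d['pixels'],cv2.COLOR_BGR2HSV)
H,S,V=[hsv[...,i].astype(int) for i in range(3)]
red=((H<8)|(H>172))&(S>150)&(V>80);red[:145]=0;red[172:]=0;red[:,:225]=0;red[:,255:]=0
print('side disc z',np.nanmedian(w[red],0),red.sum())
for n,a in (('cnt',w[160:185,205:222]),('cnt2',w[165:185,268:290]),('floor',w[170:180,232:237])):print(n,np.nanmedian(a[...,2]).round(4))
E
python3 ax.py
```

```text
side0 cap 40 [ 0.4725 -0.2881  0.068 ]
 px 240.925 281.2
side0 77 [ 0.461 -0.283  0.04 ] [ 0.493 -0.234  0.068]
top0 cap 26 [ 0.4737 -0.284   0.0689]
 px 378.7692307692308 216.3846153846154
top0 319 [ 0.449 -0.282  0.024] [ 0.5   -0.221  0.07 ]
top axis [-0.162 -0.772  0.615] tilt 52.1 foot [ 0.4838 -0.2289  0.0138] rms 0.0032 s range [0.004 0.064] cap65-76 ctr [ 0.4724 -0.2829  0.0568] g38 [ 0.4776 -0.2582  0.0372]
both axis [-0.198 -0.778  0.597] tilt 53.4 foot [ 0.4848 -0.2283  0.014 ] rms 0.003 s range [0.005 0.069] cap65-76 ctr [ 0.4709 -0.2828  0.0558] g38 [ 0.4773 -0.2579  0.0367]
disc ctr [0.50163193 0.29736274 0.021     ]
disc 0.0213 0.0212
counter below 0.0005 0.0005
floor 0.0066 0.0065
counter above 0.0005 0.0005
side disc z [0.48365711 0.29830803 0.02239925] 55
cnt 0.0019
cnt2 0.0021
floor 0.0076
```

```bash
cat >> ax.py <<'E'
print('---')
pts0=np.vstack(P);pts0[:,2]-=.0007;a=np.array([-.16,-.72,.68]);ft=np.array([.484,-.229,.013])
for it in range(6):
    t=(pts0-ft)@a;pts=pts0[(t>.006)&(t<.044)]
    def f(q):
        a=np.array([q[2],-1,q[3]]);a/=np.linalg.norm(a);o=np.array([q[0],-.25,q[1]])
        r=pts-o;return np.linalg.norm(r-np.outer(r@a,a),axis=1)-.0175
    q=least_squares(f,[.475,.04,0,1],loss='soft_l1',f_scale=.002).x
    a=np.array([q[2],-1,q[3]]);a/=np.linalg.norm(a);o=np.array([q[0],-.25,q[1]])
    hz=np.hypot(a[0],a[1]);k=(.0175*hz-o[2])/a[2];ft=o+k*a
    print(len(pts),a.round(3),'tilt',np.degrees(np.arctan2(hz,a[2])).round(1),'az',np.degrees(np.arctan2(a[1],a[0])).round(1),ft.round(4),'rms',np.sqrt(np.mean(f(q)**2)).round(4),'cap70',(ft+.07*a).round(4),'g38',(ft+.038*a).round(4))
# cap centre by two rays (blob centroids)
A=[];
for n,u,v in (('side0',240.9,281.2),('top0',378.8,216.4)):
    d=dict(np.load(n+'.npz'));K=d['intrinsics'];c=-d['R'].T@d['t'];r=d['R'].T@np.array([(u-K[0,2])/K[0,0],(v-K[1,2])/K[1,1],1]);A.append((c,r/np.linalg.norm(r)))
(c1,r1),(c2,r2)=A;s=np.linalg.lstsq(np.c_[r1,-r2],c2-c1,rcond=None)[0];print('cap rays',c1+s[0]*r1,c2+s[1]*r2)
E
python3 ax.py|sed -n '/---/,$p'
```

```text
---
189 [-0.156 -0.71   0.686] tilt 46.7 az -102.4 [ 0.4833 -0.2315  0.0127] rms 0.0013 cap70 [ 0.4724 -0.2812  0.0608] g38 [ 0.4774 -0.2585  0.0388]
192 [-0.163 -0.724  0.671] tilt 47.9 az -102.7 [ 0.4836 -0.2311  0.013 ] rms 0.0026 cap70 [ 0.4722 -0.2817  0.0599] g38 [ 0.4774 -0.2586  0.0385]
188 [-0.151 -0.72   0.678] tilt 47.3 az -101.8 [ 0.4833 -0.2312  0.0129] rms 0.0018 cap70 [ 0.4728 -0.2816  0.0603] g38 [ 0.4776 -0.2585  0.0386]
190 [-0.164 -0.72   0.674] tilt 47.6 az -102.9 [ 0.4836 -0.2312  0.0129] rms 0.0023 cap70 [ 0.4721 -0.2816  0.0601] g38 [ 0.4774 -0.2585  0.0385]
188 [-0.151 -0.72   0.678] tilt 47.3 az -101.8 [ 0.4833 -0.2312  0.0129] rms 0.0018 cap70 [ 0.4728 -0.2816  0.0603] g38 [ 0.4776 -0.2585  0.0386]
190 [-0.164 -0.72   0.674] tilt 47.6 az -102.9 [ 0.4836 -0.2312  0.0129] rms 0.0023 cap70 [ 0.4721 -0.2816  0.0601] g38 [ 0.4774 -0.2585  0.0385]
cap rays [ 0.47247012 -0.28408903  0.06323875] [ 0.47407165 -0.28409569  0.06327954]
```

```bash
cat > plan.py <<'E'
from h import *
from scipy.spatial.transform import Rotation as R
def tool(az_jaw,tilt):
    """tool y at azimuth az_jaw(deg); tool back leaning by tilt deg toward az_jaw-90"""
    j=np.radians(az_jaw);y=np.array([np.cos(j),np.sin(j),0]);h=np.array([np.sin(j),-np.cos(j),0])
    t=np.radians(tilt);z=-(np.sin(t)*h+np.cos(t)*np.array([0,0,1]));return np.c_[np.cross(y,z),y,z]
def rows(Rt,pt,n,grip,state=None):
    s=state or ctrl.get_state();p=np.array(s['position']);q=R.from_rotvec(s['tool_rot']);Rt=R.from_matrix(Rt) if not isinstance(Rt,R) else Rt
    rv=(q.inv()*Rt).as_rotvec();out=[]
    print('from',p.round(4),'to',np.round(pt,4),'turn deg',np.degrees(np.linalg.norm(rv)).round(1),'rotvec',rv.round(3),'err tool cm',(100*q.inv().apply(pt-p)).round(2))
    for i in range(n):
        qi=q*R.from_rotvec(rv*i/n);d=qi.inv().apply((pt-p)/n)*100
        out.append(' '.join(f'{x:.2f}' for x in d)+' '+' '.join(f'{x:.3f}' for x in rv/n)+f' {grip}')
    print('; '.join(out))
def grasp_at(Rt,g):return np.array(g)-.164*Rt[:,2]
E
python3 - <<'E'
from plan import *
d=dict(np.load('top0.npz'));w=cloud(d);p=w[:160,300:480].reshape(-1,3);p=p[p[:,2]>.05]
print('machine',np.nanmin(p,0),np.nanmax(p,0),np.nanpercentile(p[:,0],2))
Rt=tool(-12,30);g=np.array([.4776,-.2585,.039]);tcp=grasp_at(Rt,g);print(tcp)
rows(tool(30,0),np.array([.47,.15,.38]),10,1)
E
```

```text
machine [ 0.63067247 -0.53808777  0.05002638] [ 1.00509965 -0.11966418  0.27468135] 0.6418008470783158
[ 0.46055124 -0.3387081   0.18102817]
from [0.2367 0.6052 0.4038] to [0.47 0.15 0.38] turn deg 38.6 rotvec [-0.002  0.001  0.674] err tool cm [-38.3  -33.89   2.44]
-3.83 -3.39 0.24 -0.000 0.000 0.067 1; -4.05 -3.12 0.24 -0.000 0.000 0.067 1; -4.25 -2.84 0.24 -0.000 0.000 0.067 1; -4.43 -2.55 0.24 -0.000 0.000 0.067 1; -4.60 -2.25 0.24 -0.000 0.000 0.067 1; -4.74 -1.93 0.24 -0.000 0.000 0.067 1; -4.86 -1.61 0.24 -0.000 0.000 0.067 1; -4.95 -1.28 0.24 -0.000 0.000 0.067 1; -5.03 -0.94 0.24 -0.000 0.000 0.067 1; -5.08 -0.60 0.24 -0.000 0.000 0.067 1
```

Call:
play_rows(
  targets="-3.8 -3.4 0.2 0 0 0.067 1; -4.0 -3.1 0.2 0 0 0.067 1; -4.2 -2.8 0.2 0 0 0.067 1; -4.4 -2.5 0.2 0 0 0.067 1; -4.6 -2.2 0.2 0 0 0.067 1; -4.7 -1.9 0.2 0 0 0.067 1; -4.9 -1.6 0.2 0 0 0.067 1; -5.0 -1.3 0.2 0 0 0.067 1; -5.0 -0.9 0.2 0 0 0.067 1; -5.0 -0.6 0.2 0 0 0.067 1",
  newtons=15,
)

```text
time: 1.35
position: [0.4702, 0.1402, 0.379]
tool_rot: [-1.581, -2.712, 0.01]
ft_force: [0.5, 0.5, 0.5]
grip_width: 1.001
```

```bash
python3 - <<'E'
from plan import *
Rt=tool(-12,30);g=np.array([.4776,-.2585,.039]);tcp=grasp_at(Rt,g)-.13*Rt[:,2]
rows(Rt,tcp,13,1)
E
```

```text
from [0.4702 0.1402 0.379 ] to [ 0.447  -0.4023  0.2936] turn deg 51.0 rotvec [-0.196  0.504  0.706] err tool cm [-46.06 -28.68   8.79]
-3.54 -2.21 0.68 -0.015 0.039 0.054 1; -3.68 -2.02 0.50 -0.015 0.039 0.054 1; -3.80 -1.82 0.33 -0.015 0.039 0.054 1; -3.90 -1.62 0.15 -0.015 0.039 0.054 1; -3.99 -1.40 -0.02 -0.015 0.039 0.054 1; -4.05 -1.18 -0.20 -0.015 0.039 0.054 1; -4.10 -0.96 -0.37 -0.015 0.039 0.054 1; -4.13 -0.73 -0.54 -0.015 0.039 0.054 1; -4.14 -0.49 -0.71 -0.015 0.039 0.054 1; -4.13 -0.26 -0.88 -0.015 0.039 0.054 1; -4.10 -0.02 -1.04 -0.015 0.039 0.054 1; -4.05 0.22 -1.20 -0.015 0.039 0.054 1; -3.98 0.46 -1.35 -0.015 0.039 0.054 1
```

Call:
play_rows(
  targets="-3.5 -2.2 0.7 -0.015 0.039 0.054 1; -3.7 -2.0 0.5 -0.015 0.039 0.054 1; -3.8 -1.8 0.3 -0.015 0.039 0.054 1; -3.9 -1.6 0.15 -0.015 0.039 0.054 1; -4.0 -1.4 0 -0.015 0.039 0.054 1; -4.0 -1.2 -0.2 -0.015 0.039 0.054 1; -4.1 -1.0 -0.4 -0.015 0.039 0.054 1; -4.1 -0.7 -0.5 -0.015 0.039 0.054 1; -4.1 -0.5 -0.7 -0.015 0.039 0.054 1; -4.1 -0.3 -0.9 -0.015 0.039 0.054 1; -4.1 0 -1.0 -0.015 0.039 0.054 1; -4.0 0.2 -1.2 -0.015 0.039 0.054 1; -3.5 0.4 -1.3 -0.015 0.039 0.054 1",
)

```text
time: 2.98
position: [0.439, -0.4112, 0.2853]
tool_rot: [-2.144, -1.702, -0.595]
ft_force: [1.2, 0.8, 0.2]
grip_width: 1.001
```

```bash
python3 - <<'E'
from plan import *
s=ctrl.get_state();print(s['joint_positions'].round(2),s['qd'].round(2))
Rt=tool(-12,30);g=np.array([.4776,-.2585,.039]);tcp=grasp_at(Rt,g)
rows(Rt,tcp-.05*Rt[:,2],5,1)
grab('top','top1')
E
```

```text
[ 0.21  0.57  0.85  1.63 -0.76  1.62  1.  ] [ 0.73  0.61 -0.08 -0.56 -0.45  0.51  0.06]
from [ 0.439  -0.4112  0.2853] to [ 0.4554 -0.3632  0.2243] turn deg 1.6 rotvec [ 0.005 -0.022 -0.018] err tool cm [1.16 0.53 7.83]
0.23 0.11 1.57 0.001 -0.004 -0.004 1; 0.24 0.11 1.56 0.001 -0.004 -0.004 1; 0.24 0.11 1.56 0.001 -0.004 -0.004 1; 0.25 0.11 1.56 0.001 -0.004 -0.004 1; 0.26 0.12 1.56 0.001 -0.004 -0.004 1
```

View pics/top1.png

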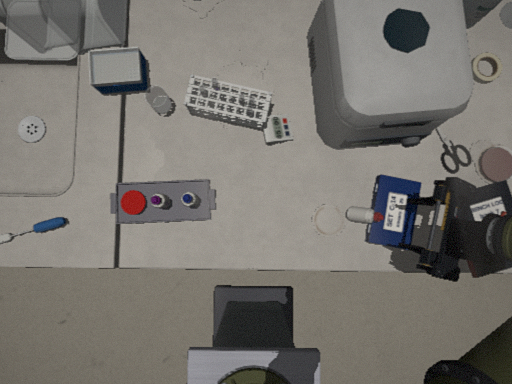

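The gripper is at about (435,230), above and to the right of the bottle at (362,214), with its jaws across the bottle's axis. I'll approach along the tool axis.

Call:
play_rows(
  targets="0.2 0.1 1.6 0 -0.004 -0.004 1; 0.2 0.1 1.6 0 -0.004 -0.004 1; 0.2 0.1 1.6 0 -0.004 -0.004 1; 0.2 0.1 1.5 0 -0.004 -0.004 1; 0.2 0.1 1.5 0 -0.004 -0.004 1; 0 0 0 0 0 0 1",
)

```text
time: 3.78
position: [0.4548, -0.3615, 0.2159]
tool_rot: [-2.143, -1.735, -0.575]
ft_force: [-0.7, -0.6, 0.5]
grip_width: 1.0
```

```bash
python3 - <<'E'
from plan import *
Rt=tool(-12,30);g=np.array([.4776,-.2585,.039]);tcp=grasp_at(Rt,g)
rows(Rt,tcp,5,1)
E
```

```text
from [ 0.4548 -0.3615  0.2159] to [ 0.4606 -0.3387  0.181 ] turn deg 0.1 rotvec [0.002 0.    0.   ] err tool cm [0.29 0.08 4.2 ]
0.06 0.02 0.84 0.000 0.000 0.000 1; 0.06 0.02 0.84 0.000 0.000 0.000 1; 0.06 0.02 0.84 0.000 0.000 0.000 1; 0.06 0.02 0.84 0.000 0.000 0.000 1; 0.06 0.02 0.84 0.000 0.000 0.000 1
```

Call:
play_rows(
  targets="0.1 0 0.8 0 0 0 1; 0 0 0.8 0 0 0 1; 0.1 0 0.8 0 0 0 1; 0 0 0.8 0 0 0 1; 0.1 0.1 0.8 0 0 0 1; 0 0 0 0 0 0 1",
)

```text
time: 4.53
position: [0.4607, -0.3394, 0.1812]
tool_rot: [-2.145, -1.735, -0.575]
ft_force: [-0.3, -0.2, -0.2]
grip_width: 1.005
```

```bash
python3 - <<'E'
from plan import *
Rt=tool(-12,30);g=np.array([.4776,-.2585,.039]);tcp=grasp_at(Rt,g)
rows(Rt,tcp,1,1)
d=grab('side','side2');cv2.imwrite('pics/s2.png',cv2.resize(d['pixels'][220:350,170:320],None,fx=5,fy=5,interpolation=cv2.INTER_NEAREST))
E
```

```text
from [ 0.4607 -0.3394  0.1812] to [ 0.4606 -0.3387  0.181 ] turn deg 0.2 rotvec [ 0.004  0.002 -0.   ] err tool cm [ 0.04 -0.03  0.04]
0.04 -0.03 0.04 0.004 0.002 -0.000 1
```

View pics/s2.png

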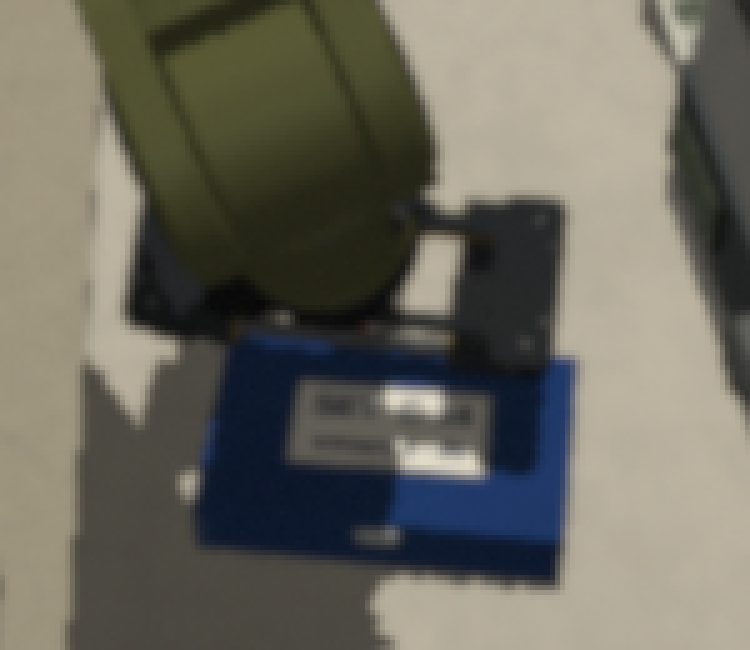

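The arm hides the bottle in this view, but the pose matches the computed grasp and the force is about zero. Closing now; a 35 mm body should stop the fingers at about 0.40.

Call:
play_rows(
  targets="0 0 0 0 0 0 0.2; 0 0 0 0 0 0 -0.1; 0 0 0 0 0 0 -0.5; 0 0 0 0 0 0 -0.5; 0 0 0 0 0 0 -0.5; 0 0 0 0 0 0 -0.5; 0 0 0 0 0 0 -0.5",
  newtons=15,
)

```text
time: 5.45
position: [0.4606, -0.3406, 0.1824]
tool_rot: [-2.148, -1.735, -0.576]
ft_force: [0.2, -0.9, -0.8]
grip_width: 0.396
```

Stopped at 0.396 (34.5 mm), so the body is gripped. Lifting straight up.

```bash
python3 - <<'E'
from plan import *
s=ctrl.get_state();rows(R.from_rotvec(s['tool_rot']),np.array(s['position'])+[0,.03,.12],8,-.5)
E
```

```text
from [ 0.4606 -0.3406  0.1824] to [ 0.4606 -0.3106  0.3024] turn deg 0.0 rotvec [0. 0. 0.] err tool cm [ 8.51 -0.58 -8.96]
1.06 -0.07 -1.12 0.000 0.000 0.000 -0.5; 1.06 -0.07 -1.12 0.000 0.000 0.000 -0.5; 1.06 -0.07 -1.12 0.000 0.000 0.000 -0.5; 1.06 -0.07 -1.12 0.000 0.000 0.000 -0.5; 1.06 -0.07 -1.12 0.000 0.000 0.000 -0.5; 1.06 -0.07 -1.12 0.000 0.000 0.000 -0.5; 1.06 -0.07 -1.12 0.000 0.000 0.000 -0.5; 1.06 -0.07 -1.12 0.000 0.000 0.000 -0.5
```

Call:
play_rows(
  targets="0.8 -0.1 -0.8 0 0 0 -0.5; 1.1 -0.1 -1.1 0 0 0 -0.5; 1.1 -0.1 -1.1 0 0 0 -0.5; 1.1 -0.1 -1.1 0 0 0 -0.5; 1.1 -0.1 -1.1 0 0 0 -0.5; 1.1 -0.1 -1.1 0 0 0 -0.5; 1.1 -0.1 -1.1 0 0 0 -0.5; 1.1 0 -1.1 0 0 0 -0.5; 1.0 0 -1.0 0 0 0 -0.5",
)

```text
time: 6.58
position: [0.4603, -0.302, 0.3216]
tool_rot: [-2.148, -1.736, -0.577]
ft_force: [0.1, 0.3, 0.6]
grip_width: 0.392
```

```bash
python3 - <<'E'
from plan import *
rows(tool(-12,-16.4),np.array([.47,0.0,.36]),16,-.5)
E
```

```text
from [ 0.4603 -0.302   0.3216] to [0.47 0.   0.36] turn deg 46.2 rotvec [ 0.006 -0.807 -0.003] err tool cm [27.71 -5.41 11.43]
1.73 -0.34 0.71 0.000 -0.050 -0.000 -0.5; 1.77 -0.34 0.63 0.000 -0.050 -0.000 -0.5; 1.80 -0.34 0.54 0.000 -0.050 -0.000 -0.5; 1.82 -0.34 0.45 0.000 -0.050 -0.000 -0.5; 1.84 -0.34 0.35 0.000 -0.050 -0.000 -0.5; 1.86 -0.34 0.26 0.000 -0.050 -0.000 -0.5; 1.87 -0.34 0.17 0.000 -0.050 -0.000 -0.5; 1.87 -0.33 0.07 0.000 -0.050 -0.000 -0.5; 1.87 -0.33 -0.02 0.000 -0.050 -0.000 -0.5; 1.87 -0.33 -0.12 0.000 -0.050 -0.000 -0.5; 1.86 -0.33 -0.21 0.000 -0.050 -0.000 -0.5; 1.85 -0.33 -0.30 0.000 -0.050 -0.000 -0.5; 1.83 -0.33 -0.40 0.000 -0.050 -0.000 -0.5; 1.81 -0.33 -0.49 0.000 -0.050 -0.000 -0.5; 1.78 -0.33 -0.58 0.000 -0.050 -0.000 -0.5; 1.75 -0.33 -0.67 0.000 -0.050 -0.000 -0.5
```

Call:
play_rows(
  targets="1.7 -0.3 0.7 0 -0.05 0 -0.5; 1.8 -0.3 0.6 0 -0.05 0 -0.5; 1.8 -0.3 0.5 0 -0.05 0 -0.5; 1.8 -0.3 0.4 0 -0.05 0 -0.5; 1.8 -0.3 0.3 0 -0.05 0 -0.5; 1.8 -0.3 0.2 0 -0.05 0 -0.5; 1.8 -0.3 0.2 0 -0.05 0 -0.5; 1.8 -0.3 0.1 0 -0.05 0 -0.5; 1.8 -0.3 0 0 -0.05 0 -0.5; 1.8 -0.3 -0.1 0 -0.05 0 -0.5; 1.8 -0.3 -0.2 0 -0.05 0 -0.5; 1.8 -0.3 -0.3 0 -0.05 0 -0.5; 1.8 -0.3 -0.4 0 -0.05 0 -0.5; 1.8 -0.3 -0.5 0 -0.05 0 -0.5; 1.8 -0.3 -0.6 0 -0.05 0 -0.5; 1.5 -0.3 -0.6 0 -0.05 0 -0.5; 0 0 0 0 0 0 -0.5",
)

```text
time: 8.7
position: [0.4735, -0.0003, 0.3678]
tool_rot: [2.293, 1.825, -0.333]
ft_force: [-0.3, -0.2, -1.5]
grip_width: 0.397
```

```bash
python3 - <<'E'
from plan import *
s=ctrl.get_state();print(s['position'],R.from_rotvec(s['tool_rot']).as_matrix().round(3),s['joint_positions'].round(2))
d=grab('side','side3');cv2.imwrite('pics/s3.png',cv2.resize(d['pixels'][100:260,150:350],None,fx=4,fy=4,interpolation=cv2.INTER_NEAREST))
E
```

```text
[ 4.73488860e-01 -3.22727470e-04  3.67847379e-01] [[ 0.216  0.975 -0.055]
 [ 0.932 -0.223 -0.287]
 [-0.292  0.01  -0.956]] [-0.74 -0.02  0.58  1.92  0.29  1.35 -0.47]
```

View pics/s3.png

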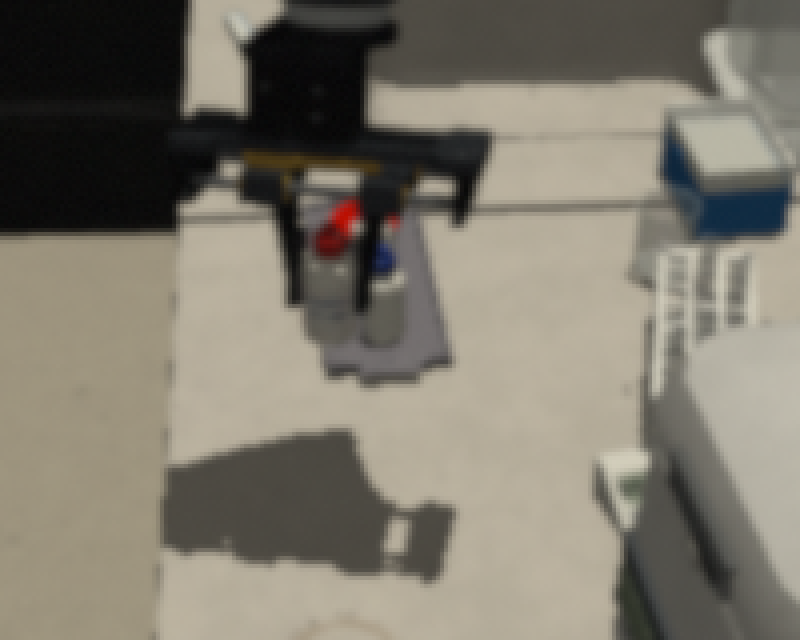

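The bottle hangs between the fingers, cap up at crop (328,238), and looks near upright. I measure its tilt before carrying it over.

```bash
cat > tilt.py <<'E'
from plan import *
from scipy.optimize import least_squares
def tilt(tag):
    s=ctrl.get_state();q=R.from_rotvec(s['tool_rot']).as_matrix();g=np.array(s['position'])+.164*q[:,2]
    d=dict(np.load(tag+'.npz'));w=cloud(d);hsv=cv2.cvtColor(d['pixels'],cv2.COLOR_BGR2HSV)
    H,S,V=[hsv[...,i].astype(int) for i in range(3)]
    near=np.linalg.norm(w-g,axis=-1)<.065
    red=near&((H<8)|(H>172))&(S>120)
    K=d['intrinsics']
    print('g',g.round(4),'cap',red.sum(),np.nanmedian(w[red],0).round(4))
    wh=near&(S<60)&(V>70);wh=cv2.erode(wh.astype(np.uint8),np.ones((2,2)))>0
    p0=w[wh];v,u=np.nonzero(wh);print(len(p0),u.min(),u.max(),v.min(),v.max(),(p0-g).min(0).round(3),(p0-g).max(0).round(3))
    a=np.array([0,0,1.]);o=g
    for it in range(6):
        t=(p0-o)@a;pts=p0[(t>-.036)&(t<.006)]
        def f(x):
            a=np.array([x[2],x[3],1]);a/=np.linalg.norm(a);r=pts-g-np.array([x[0],x[1],0]);return np.linalg.norm(r-np.outer(r@a,a),axis=1)-.0175
        x=least_squares(f,[0,0,0,0],loss='soft_l1',f_scale=.002).x;a=np.array([x[2],x[3],1]);a/=np.linalg.norm(a);o=g+[x[0],x[1],0]
    print(len(pts),'offset',x[:2].round(4),'axis',a.round(3),'tilt',np.degrees(np.arccos(a[2])).round(1),'rms',np.sqrt(np.mean(f(x)**2)).round(4))
    print('lowest pt rel g (along z)',np.percentile(p0[:,2]-g[2],[0,2,98]).round(4))
E
python3 -c "
from tilt import *
tilt('side3')"
```

```text
g [ 0.4642 -0.0486  0.211 ] cap 48 [ 0.4639 -0.054   0.2457]
220 226 238 164 186 [-0.017 -0.02  -0.04 ] [0.014 0.002 0.019]
149 offset [-0.0014  0.0013] axis [ 0.02  -0.022  1.   ] tilt 1.7 rms 0.0015
lowest pt rel g (along z) [-0.0403 -0.0371  0.0184]
```

```bash
python3 -c "
from plan import *
Rt=tool(-12,-17);rows(Rt,grasp_at(Rt,[.5016,.2965,.195]),14,-.5)"
```

```text
from [ 0.4734 -0.0015  0.3679] to [0.5116 0.3434 0.3518] turn deg 1.1 rotvec [ 0.005  0.    -0.019] err tool cm [33.42 -4.04 -8.59]
2.39 -0.29 -0.61 0.000 0.000 -0.001 -0.5; 2.39 -0.29 -0.61 0.000 0.000 -0.001 -0.5; 2.39 -0.28 -0.61 0.000 0.000 -0.001 -0.5; 2.39 -0.28 -0.61 0.000 0.000 -0.001 -0.5; 2.39 -0.28 -0.61 0.000 0.000 -0.001 -0.5; 2.39 -0.27 -0.61 0.000 0.000 -0.001 -0.5; 2.39 -0.27 -0.61 0.000 0.000 -0.001 -0.5; 2.39 -0.27 -0.61 0.000 0.000 -0.001 -0.5; 2.39 -0.26 -0.61 0.000 0.000 -0.001 -0.5; 2.39 -0.26 -0.61 0.000 0.000 -0.001 -0.5; 2.39 -0.26 -0.61 0.000 0.000 -0.001 -0.5; 2.39 -0.25 -0.61 0.000 0.000 -0.001 -0.5; 2.39 -0.25 -0.61 0.000 0.000 -0.001 -0.5; 2.39 -0.25 -0.61 0.000 0.000 -0.001 -0.5
```

Call:
play_rows(
  targets="1.5 -0.3 -0.4 0 0 0 -0.5; 2.4 -0.3 -0.6 0 0 0 -0.5; 2.4 -0.3 -0.6 0 0 0 -0.5; 2.4 -0.3 -0.6 0 0 0 -0.5; 2.4 -0.3 -0.6 0 0 0 -0.5; 2.4 -0.3 -0.6 0 0 0 -0.5; 2.4 -0.3 -0.6 0 0 -0.002 -0.5; 2.4 -0.3 -0.6 0 0 -0.002 -0.5; 2.4 -0.3 -0.6 0 0 -0.002 -0.5; 2.4 -0.3 -0.6 0 0 -0.002 -0.5; 2.4 -0.3 -0.6 0 0 -0.002 -0.5; 2.4 -0.3 -0.6 0 0 -0.002 -0.5; 2.4 -0.2 -0.6 0 0 -0.002 -0.5; 1.5 -0.2 -0.4 0 0 -0.002 -0.5; 0 0 0 0 0 0 -0.5; 0 0 0 0 0 0 -0.5",
)

```text
time: 10.75
position: [0.5104, 0.3467, 0.3496]
tool_rot: [2.286, 1.839, -0.335]
ft_force: [-0.4, 0.6, -0.4]
grip_width: 0.395
```

```bash
python3 -c "
from tilt import *
d=grab('side','side4');grab('top','top4');tilt('side4')
cv2.imwrite('pics/s4.png',cv2.resize(d['pixels'][80:210,190:320],None,fx=4,fy=4,interpolation=cv2.INTER_NEAREST))
Rt=tool(-12,-17);rows(Rt,grasp_at(Rt,[.5016,.2970,.0205+.040+.012]),9,-.5)"
```

```text
g [0.5009 0.2999 0.1929] cap 23 [0.4992 0.2917 0.2267]
139 232 245 105 122 [-0.028 -0.021 -0.039] [0.014 0.    0.018]
104 offset [-0.0047  0.0002] axis [-0.053 -0.019  0.998] tilt 3.2 rms 0.0024
lowest pt rel g (along z) [-0.0389 -0.0365  0.0173]
from [0.5103 0.3466 0.3498] to [0.5116 0.3439 0.2293] turn deg 0.5 rotvec [ 0.003 -0.002 -0.007] err tool cm [ 3.28  0.12 11.6 ]
0.36 0.01 1.29 0.000 -0.000 -0.001 -0.5; 0.36 0.01 1.29 0.000 -0.000 -0.001 -0.5; 0.36 0.01 1.29 0.000 -0.000 -0.001 -0.5; 0.36 0.02 1.29 0.000 -0.000 -0.001 -0.5; 0.37 0.02 1.29 0.000 -0.000 -0.001 -0.5; 0.37 0.02 1.29 0.000 -0.000 -0.001 -0.5; 0.37 0.02 1.29 0.000 -0.000 -0.001 -0.5; 0.37 0.02 1.29 0.000 -0.000 -0.001 -0.5; 0.37 0.02 1.29 0.000 -0.000 -0.001 -0.5
```

View pics/s4.png

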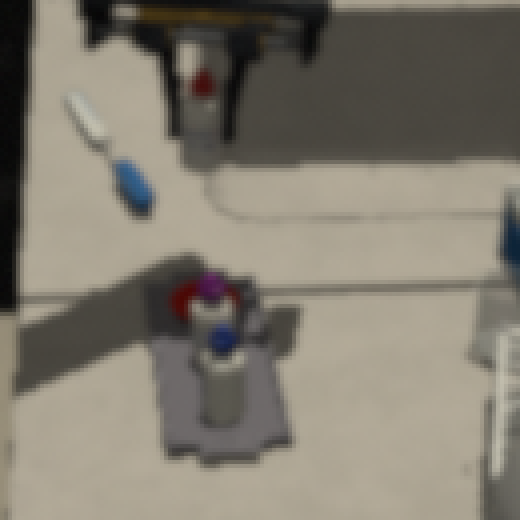

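The bottle hangs upright, with the disc and purple bottle below it. Both fits put its y lean at about 1.1°, so I add a small turn during the descent to a 12 mm gap.

Call:
play_rows(
  targets="0.3 0 0.8 0 -0.004 0 -0.5; 0.4 0 1.3 0 -0.004 0 -0.5; 0.4 0 1.3 0 -0.004 0 -0.5; 0.4 0 1.3 0 -0.004 0 -0.5; 0.4 0 1.3 0 0 0 -0.5; 0.4 0 1.3 0 0 0 -0.5; 0.4 0 1.3 0 0 0 -0.5; 0.4 0 1.3 0 0 0 -0.5; 0.4 0.1 0.9 0 0 0 -0.5; 0 0 0 0 0 0 -0.5; 0 0 0 0 0 0 -0.5",
)

```text
time: 12.22
position: [0.5121, 0.3449, 0.2274]
tool_rot: [2.279, 1.828, -0.356]
ft_force: [0.5, -1.0, 0.1]
grip_width: 0.392
```

```bash
python3 -c "
from tilt import *
d=grab('side','side5');tilt('side5')
cv2.imwrite('pics/s5.png',cv2.resize(d['pixels'][100:210,190:320],None,fx=6,fy=6,interpolation=cv2.INTER_NEAREST))
d=grab('top','top5')
cv2.imwrite('pics/t5.png',cv2.resize(d['pixels'][150:250,80:230],None,fx=5,fy=5,interpolation=cv2.INTER_NEAREST))
Rt=tool(-12,-18);rows(Rt,grasp_at(Rt,[.5016,.2970,.0205+.040]),6,-.5)"
```

```text
g [0.5018 0.2955 0.0714] cap 51 [0.4829 0.291  0.0234]
77 237 245 138 153 [-0.015 -0.022 -0.03 ] [ 0.012 -0.003  0.02 ]
40 offset [-0.0004  0.001 ] axis [0.082 0.06  0.995] tilt 5.9 rms 0.0021
lowest pt rel g (along z) [-0.0304 -0.0259  0.0198]
from [0.512  0.345  0.2275] to [0.5121 0.3466 0.2165] turn deg 0.6 rotvec [ 0.001 -0.001 -0.009] err tool cm [ 0.49 -0.03  1.  ]
0.08 -0.01 0.17 0.000 -0.000 -0.002 -0.5; 0.08 -0.00 0.17 0.000 -0.000 -0.002 -0.5; 0.08 -0.00 0.17 0.000 -0.000 -0.002 -0.5; 0.08 -0.00 0.17 0.000 -0.000 -0.002 -0.5; 0.08 -0.00 0.17 0.000 -0.000 -0.002 -0.5; 0.08 -0.00 0.17 0.000 -0.000 -0.002 -0.5
```

View pics/s5.png

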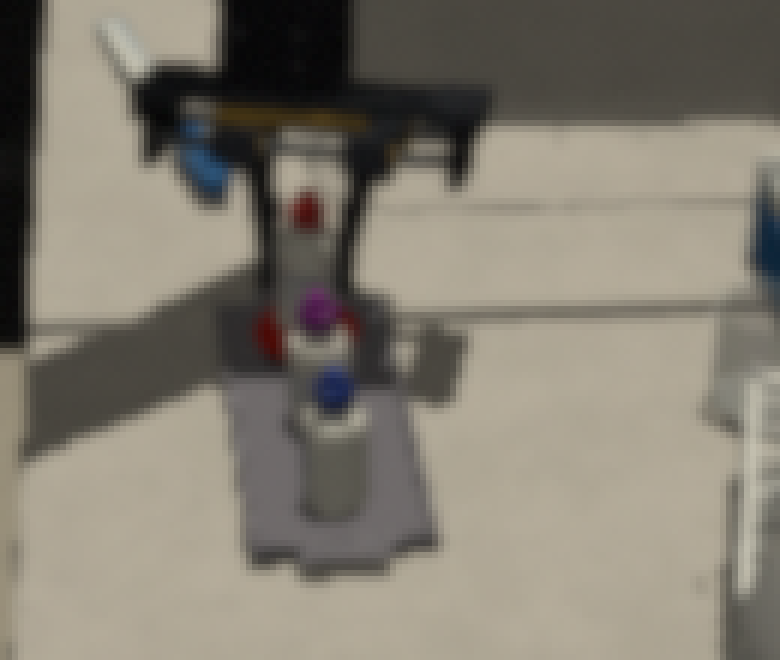

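View pics/t5.png

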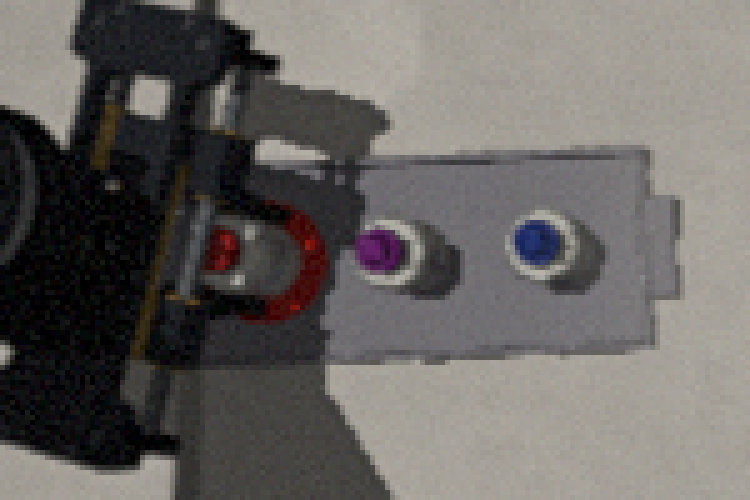

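The top crop shows the foot centred over the disc: its right edge is at 298 and the disc's at 327, which puts the foot centre at about 261 against 264 for the disc. Lowering slowly, watching the force.

Call:
play_rows(
  targets="0.1 0 0.2 0 0 -0.002 -0.5; 0.1 0 0.2 0 0 -0.002 -0.5; 0.1 0 0.2 0 0 -0.002 -0.5; 0.05 0 0.15 0 0 -0.002 -0.5; 0 0 0 0 0 0 -0.5",
)

```text
time: 12.95
position: [0.5125, 0.3462, 0.2197]
tool_rot: [2.272, 1.839, -0.354]
ft_force: [-0.1, -0.2, -0.4]
grip_width: 0.396
```

```bash
cat > g.py <<'E'
from plan import *
a=[]
s=ctrl.get_state();q=R.from_rotvec(s['tool_rot']).as_matrix();print(s['time'],'g',(s['position']+.164*q[:,2]).round(4),'F',s['ft_force'].round(2),'T',s['torque'].round(2),s['grip_width'])
E
python3 g.py
```

```text
12.95 g [0.5025 0.297  0.0636] F [-0.11 -0.16 -0.38] T [ 0.3  -0.03  0.01] 0.3959738133312558
```

Call:
play_rows(
  targets="0.03 0 0.1 0 0 0 -0.5; 0.03 0 0.1 0 0 0 -0.5; 0 0 0 0 0 0 -0.5",
)

```text
time: 13.32
position: [0.5127, 0.3462, 0.2195]
tool_rot: [2.272, 1.838, -0.355]
ft_force: [-0.2, -0.0, -0.4]
grip_width: 0.395
```

```bash
python3 g.py
```

```text
13.325 g [0.5026 0.297  0.0634] F [-0.22 -0.04 -0.38] T [ 0.33 -0.03 -0.04] 0.3948238458815428
```

Call:
play_rows(
  targets="0.03 0 0.1 0 0 0 -0.5; 0 0 0 0 0 0 -0.5",
)

```text
time: 13.58
position: [0.5128, 0.3461, 0.2193]
tool_rot: [2.272, 1.838, -0.355]
ft_force: [-0.6, 1.3, 1.1]
grip_width: 0.396
```

```bash
python3 g.py
```

```text
13.575 g [0.5027 0.2968 0.0632] F [-0.6   1.27  1.05] T [ 0.24  0.2  -0.02] 0.39647407505781357
```

Call:
play_rows(
  targets="0.06 0 0.2 0 0 0 -0.5",
)

```text
time: 13.7
position: [0.5126, 0.3461, 0.2187]
tool_rot: [2.273, 1.837, -0.357]
ft_force: [-6.4, -1.7, 17.3]
grip_width: 0.391
```

Call:
play_rows(
  targets="0.06 0 0.2 0 0 0 -0.5",
)

```text
time: 13.82
position: [0.5127, 0.3462, 0.2186]
tool_rot: [2.273, 1.837, -0.358]
ft_force: [-4.1, 0.1, 15.8]
grip_width: 0.39
```

```bash
python3 g.py
```

```text
13.825 g [0.5023 0.2967 0.0626] F [-4.1   0.05 15.81] T [-0.89  1.16 -0.25] 0.39021506732384026
```

The force jumped to 16 N with almost no further travel, so the foot is on the disc. I ease off and look before letting go.

Call:
play_rows(
  targets="0 0 0 0 0 0 -0.5; 0 0 0 0 0 0 -0.5",
)

```text
time: 14.08
position: [0.5127, 0.3464, 0.2189]
tool_rot: [2.273, 1.837, -0.356]
ft_force: [-0.0, -0.1, 0.7]
grip_width: 0.392
```

```bash
python3 -c "
from tilt import *
import g
d=grab('side','side6');tilt('side6')
a=cv2.resize(d['pixels'][100:210,190:320],None,fx=6,fy=6,interpolation=cv2.INTER_NEAREST)
cv2.imwrite('pics/s6.png',a)
d=grab('top','top6');tilt('top6')
cv2.imwrite('pics/t6.png',cv2.resize(d['pixels'][150:250,80:230],None,fx=5,fy=5,interpolation=cv2.INTER_NEAREST))"
```

```text
14.075 g [0.5024 0.297  0.0629] F [-0.05 -0.15  0.67] T [ 0.19  0.05 -0.03] 0.39195104615130116
g [0.5025 0.2969 0.0629] cap 48 [0.4826 0.2917 0.0237]
70 237 245 140 163 [-0.017 -0.063 -0.058] [ 0.012 -0.002  0.02 ]
0 offset [0. 0.] axis [0. 0. 1.] tilt 0.0 rms nan
lowest pt rel g (along z) [-0.0575 -0.0249  0.0192]
g [0.5025 0.2969 0.0628] cap 200 [0.4988 0.2846 0.0218]
39 124 154 195 207 [-0.016 -0.062 -0.054] [0.012 0.002 0.018]
1 offset [-0.0085 -0.0446] axis [0. 0. 1.] tilt 0.0 rms 0.0
lowest pt rel g (along z) [-0.0545 -0.0543  0.018 ]
  return _methods._mean(a, axis=axis, dtype=dtype,
  ret = ret.dtype.type(ret / rcount)
```

View pics/s6.png

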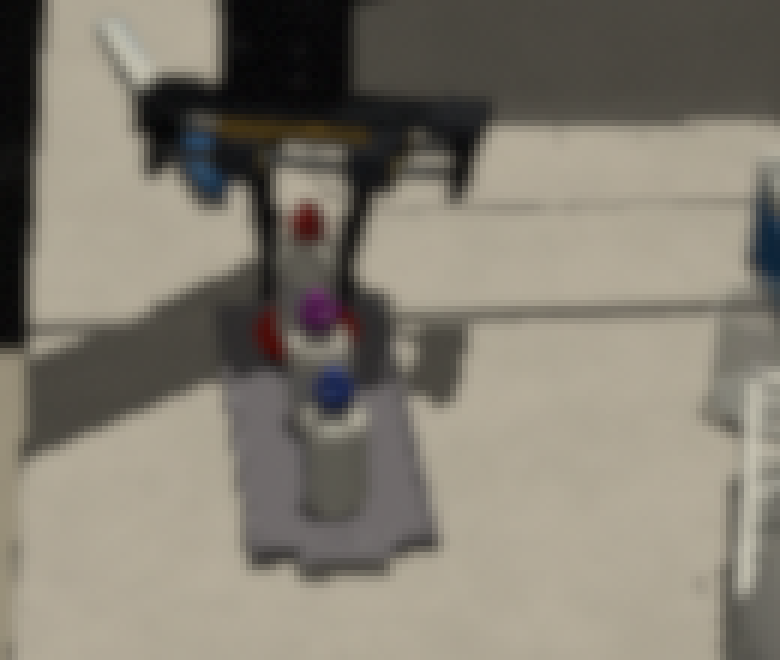

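View pics/t6.png

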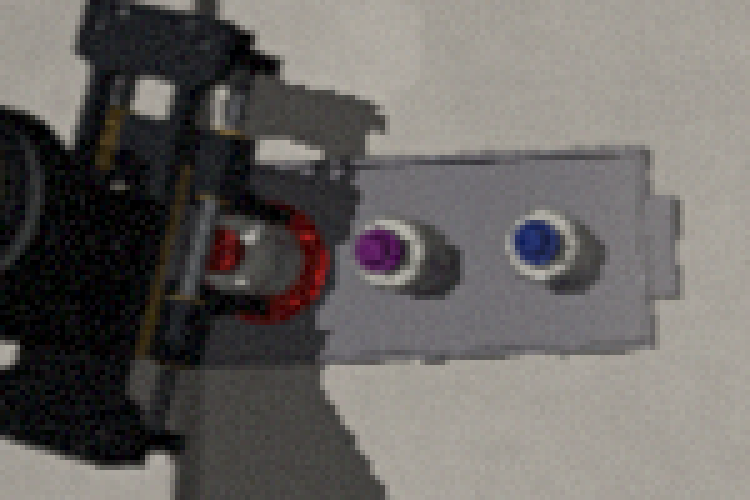

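The side view shows the bottle upright behind purple. In the top view the foot is centred on the disc (right edge 297, disc edge 327), with red showing all round it. Contact is confirmed, so I open gently.

Call:
play_rows(
  targets="0 0 0 0 0 0 -0.18; 0 0 0 0 0 0 -0.12; 0 0 0 0 0 0 0; 0 0 0 0 0 0 0.2; 0 0 0 0 0 0 0.5; 0 0 0 0 0 0 0.5",
)

```text
time: 14.92
position: [0.5127, 0.3461, 0.2176]
tool_rot: [2.272, 1.837, -0.358]
ft_force: [0.0, 0.5, -0.6]
grip_width: 0.714
```

```bash
python3 -c "
from tilt import *
import g
d=grab('side','side7')
cv2.imwrite('pics/s7.png',cv2.resize(d['pixels'][100:210,190:320],None,fx=6,fy=6,interpolation=cv2.INTER_NEAREST))
d=grab('top','top7')
cv2.imwrite('pics/t7.png',cv2.resize(d['pixels'][150:250,80:230],None,fx=5,fy=5,interpolation=cv2.INTER_NEAREST))"
```

```text
14.925 g [0.5023 0.2966 0.0615] F [ 0.01  0.54 -0.59] T [ 0.28  0.01 -0.02] 0.7135401950905811
```

View pics/t7.png

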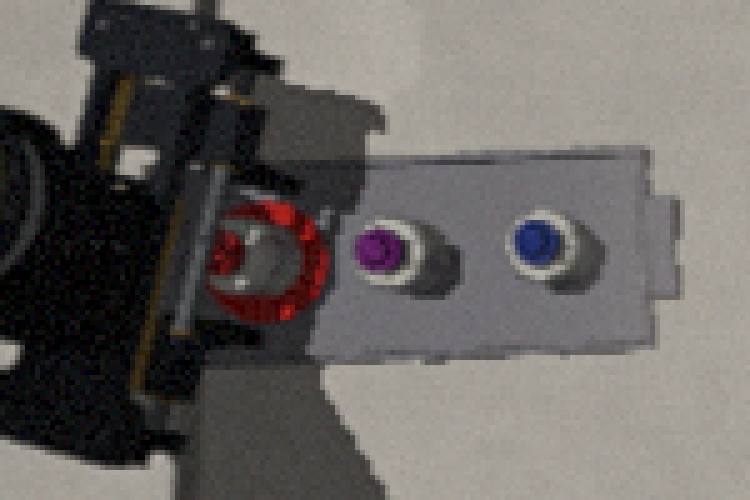

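View pics/s7.png

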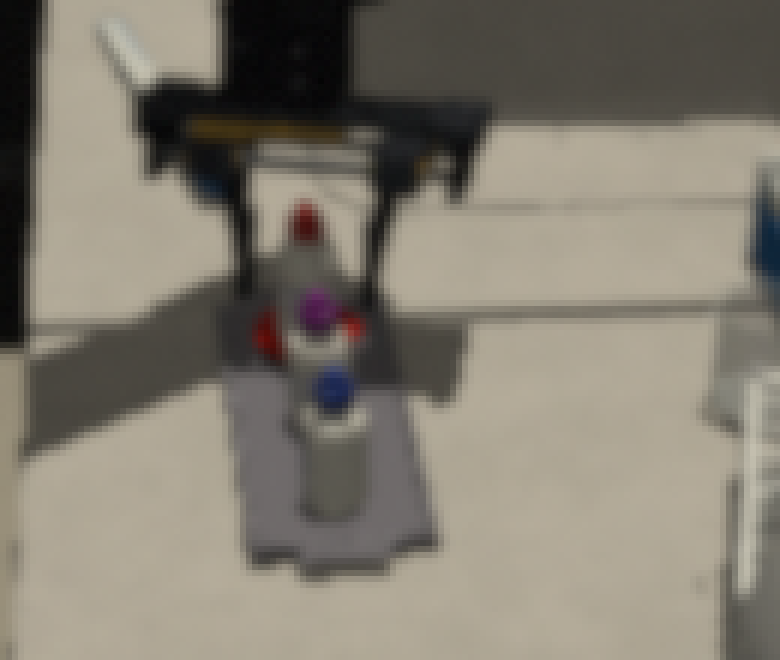

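The bottle stands free, centred on the disc (cap at 225,250), and the fingers are clear of it. I open fully and back out along the tool axis.

Call:
play_rows(
  targets="0 0 0 0 0 0 1; 0 0 0 0 0 0 1; 0 0 -0.5 0 0 0 1; 0 0 -1.0 0 0 0 1; 0 0 -1.5 0 0 0 1; 0 0 -2 0 0 0 1; 0 0 -2 0 0 0 1; 0 0 -2 0 0 0 1; 0 0 -2 0 0 0 1; 0 0 -2 0 0 0 1; 0 0 -2 0 0 0 1; 1.5 0 -1.5 0 0 0 1; 3 0 -1 0 0 0 1; 3 0 -1 0 0 0 1; 3 0 -1 0 0 0 1; 3 0 -1 0 0 0 1; 1.5 0 -0.5 0 0 0 1; 0 0 0 0 0 0 1; 0 0 0 0 0 0 1",
)

```text
time: 17.4
position: [0.5563, 0.5579, 0.3975]
tool_rot: [2.276, 1.841, -0.33]
ft_force: [-0.0, -1.0, 0.4]
grip_width: 1.001
```

```bash
python3 -c "
from tilt import *
d=grab('side','side8')
cv2.imwrite('pics/s8.png',cv2.resize(d['pixels'][100:210,190:320],None,fx=6,fy=6,interpolation=cv2.INTER_NEAREST))
d=grab('top','top8')
cv2.imwrite('pics/t8.png',cv2.resize(d['pixels'][150:250,80:230],None,fx=5,fy=5,interpolation=cv2.INTER_NEAREST))
w=cloud(d);m=np.zeros(w.shape[:2],bool);m[185:220,115:150]=1
p=w[m&(w[...,2]>.09)];print('cap',len(p),np.median(p,0))
# other bottles' caps before/after
hs=cv2.cvtColor(d['pixels'],cv2.COLOR_BGR2HSV);h0=cv2.cvtColor(np.load('top0.npz')['pixels'],cv2.COLOR_BGR2HSV)
for n,lo,hi,c in(('purple',135,165,(145,172)),('blue',105,130,(175,205))):
  for h in(h0,hs):
    v,u=np.nonzero((h[185:220,c[0]:c[1],0]>lo)&(h[185:220,c[0]:c[1],0]<hi)&(h[185:220,c[0]:c[1],1]>90));print(n,u.mean()+c[0],v.mean()+185)
"
```

```text
cap 80 [0.50107914 0.29440049 0.09794629]
purple 155.3015873015873 199.65079365079364
purple 155.2258064516129 199.6451612903226
blue 186.86666666666667 198.08333333333334
blue 186.86666666666667 198.08333333333334
```

View pics/t8.png

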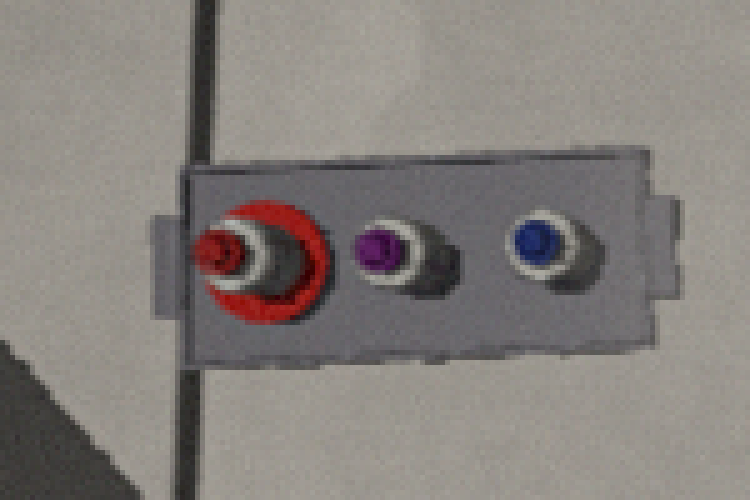

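View pics/s8.png

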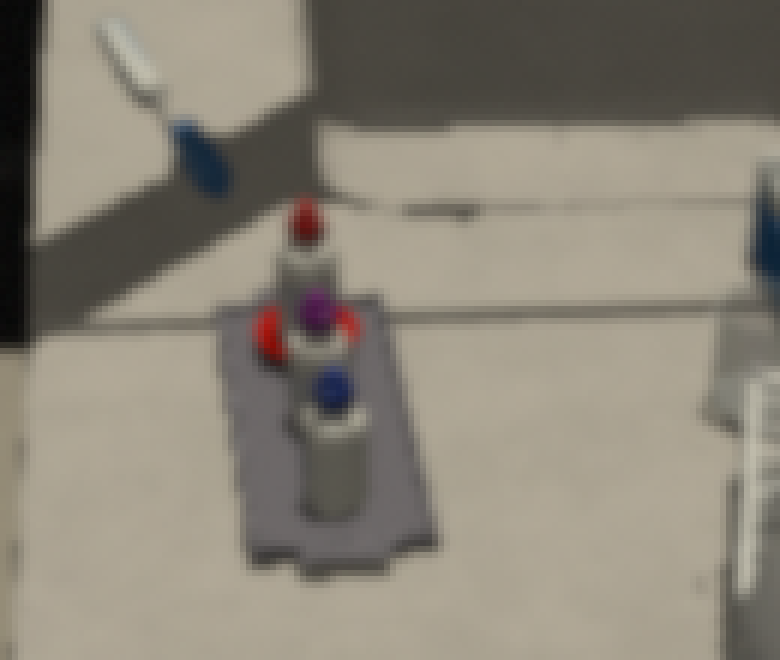

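The red bottle stands upright on the disc, with its cap at (222,250) in the top crop. The purple and blue caps haven't moved. Handing in.

```bash
python3 -c "
from bench import ctrl
print(ctrl.close_job())"
```

```text
the job is handed in; nothing more can be done
None
```

The red-capped bottle is standing upright on the red disc, about 3 mm from its middle, and the job was handed in at about 17.5 s. I gripped it across the body while it leaned, lifted it clear of the box, turned it about 46° upright and lowered it slowly. I opened the jaws only after it was resting on the disc.

- **Placing:** the depth points on the upper bottle are centred at (0.501, 0.294), against a disc centre of (0.502, 0.297). The last top view shows the foot well inside the disc.
- **Other bottles:** the blue cap did not move between the first and last pictures, and the purple one by less than 0.1 px.
- **Robot:** it is backed well clear of everything, with the force reading about zero.

**Checks that disagreed or failed:**
- **Contact height:** the bottle touched down about 3 mm higher than my depth-based estimate, probably because I gripped it slightly higher on the body than planned.
- **Contact force:** the first two 1 mm steps showed no clear force. The 2 mm step after them peaked at about 17 N, which I eased off before letting go.
- **Bottle tilt:** the measurement taken over the disc was thrown off by the fingers, and it failed entirely after touchdown. I relied on the pictures and the free-standing result instead.

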